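Hook the stuck parts bin out of the rack and hang it on the cleat

ROBOT

A 6-joint arm with a two-finger parallel gripper is mounted at the origin on a cart in front of the work surface, level with it; the furniture and walls round the work are solid. World frame = base frame: x ahead of the robot, y to its left, z up, the work surface at z = 0. Lengths are in m, angles in rad, forces in N, time in s.
With the tool pointing down it reaches from about 0.35 to 0.85 m from the base axis. Payload 8.1 kg.
Tool frame: the origin (TCP) lies at the very end of the fingers, on their centre line; the grasp point (between the pads) lies 19 mm behind it; x points along the fingers, y is the direction in which the jaws open and shut, and the axes are right-handed (so a half turn about x gives the same grasp; the last joint's range is limited). The gripper opens to 93 mm and grips with 3 to 60 N. Pads are 15 mm wide; open, the fingers measure 128 mm over their backs; the gripper's body (75 mm by 188 mm) begins 65 mm behind the grasp point.
Start: joints at [-1.248, 0.13, 1.488, -0, 1.523, -0.085], TCP at [0.238, -0.551, 0.219] pointing down, gripper open.
Joint ranges: [-2.96, 2.96], [-0.89, 2.26], [0.02, 2.5], [-1.34, 4.48], [0, 2.73], [-2.66, 2.66]. Speed limits (rad/s): [2.39, 2.39, 2.79, 3.14, 3.14, 3.14].

INTERFACE

Orientations are given as a unit quaternion [w, x, y, z].
In Python, from plant import state, read_camera, camera_info, job_done gives the robot as it stands.
- The arm moves only by the tool send_rows, never from a script. Its argument "steps" is one flat list of numbers, 7 for each row, row after row: the opening, from 0 (shut) to 1 (fully open), then the shift along the world's x, y, z in m, then the turn, a rotation vector about the world's x, y, z in degrees. In form: [claw, dx, dy, dz, rx, ry, rz, claw, dx, dy, dz, rx, ry, rz, ...]. A call has 1 to 20 rows; each row is the pose to reach, as a shift and turn from the pose commanded when the call began; what a row does not reach only later rows make up. A row lasts 1/12 s, in which the tool goes at most 41.7 mm and 7.16 degrees, less where a joint would pass 70% of its speed; a pose out of reach is approached as far as the arm can. A call with a gripper value outside its range is refused whole. The fingers move at their own pace and stop on an object; "force" is the grip in N (left out, the last holds). Time passes only in rows, so rows that repeat a pose let the fingers close. It gives the time, the measured TCP pose, the force and the opening at its end, in the units of the state.
- state(): the state, without advancing time (a new reading comes with each control period).
- read_camera(name): name is "side" or "top"; returns the picture (384x512x3 uint8, red, green, blue); there is no depth.
- camera_info(name): a dict with "K" (3x3 intrinsics, pixels), "D" ([k1, k2, p1, p2, k3] as OpenCV has them; the pictures are not rectified), "extrinsics" (4x4, takes a point from world to camera coordinates). Camera axes: x right, y down, z forward; pixel columns grow to the right and rows downward; lengths in m; the calibration is good to about 2 mm. A picture is of the moment at which its call begins. camera_info takes no time and is no camera call.
- job_done(): hands the job in, once; it reports no verdict.
The state is a dict: "time": time; "joints": joint angles; "joint_velocities": joint speeds; "joint_torque": joint torques, N m; "ee_pos": TCP position; "orientation": TCP orientation; "contact_force": force on the tool from outside, world axes, zero at the start; "ft_torque": the same for the moment, N m; "finger_gap": finger opening in m.
Only numpy, scipy, OpenCV 4.12 (cv2) and the standard library are available. Lean on these libraries where they do the work, as an engineer would, in place of code of your own. Each camera call takes 0.05 s, during which the arm holds its last target. There are 200 camera calls.

TASK

A small steel parts bin with two nuts in it sits too deep in a bay of the low rack to be taken by hand. Catch the eye on its front with the pull hook, draw the bin right out of the rack onto the bench with the hook, and lay the hook down on the bench. Then hang the bin by the bevelled strip on its back on the cleat rail, in a free place beside the bin that hangs there, fully down and level, with both nuts still in it; leave everything else where it stands.

Things in the scene. Friction and masses are not known exactly. Their poses are not given: they have to be found in the camera images.
- rack: Low plywood rack fixed on the bench, open in front and below: what it holds stands on the bench itself. 180 deep (x), 188 wide (y), 102 high. Origin: centre of its footprint. x points from the mouths (x = -90) to the closed back (inner face x = +84). A wall 8 thick at y = 0 (from x = -51) parts two bays, each 80 wide, centred at y = -44 and +44; the top board's underside is 90 above the bench.
- bin: Loose grey steel parts bin in one bay, its eye towards the mouth; 0.24 to 0.39 kg plus two nuts. 90 long (x from -45 at the front to +45 at the back), 60 wide (y), 55 high, walls 3 thick; its sides slope down to 34 high at the front. Origin: centre of its underside. A pull eye on its front (eye), a wooden strip on its back (strip). It may be gripped across its 60 mm width.
- eye (a point): Centre of the round pull eye of the bin: a level ring of 5 mm steel wire (its hole's axis is vertical), 22 mm inside, 32 mm outside, fixed on the front of the bin; 24 above the bin's underside, 60.5 ahead of the bin's origin (bin x = -60.5).
- strip (a point): Middle of the lowest edge of the bin's wooden strip: bin x = +60, y = 0, z = 25. The strip is 56 wide and 15 thick on the top of the bin's back (x = 45 to 60, top at z = 55); its lower face is bevelled at 45 degrees, from z = 40 against the bin to z = 25 at its outer face, so that it points down and backward.
- hook: Loose pull hook, 0.12 kg, standing on the flat underside of its handle. Wooden handle 100 long (x from -50 to +50), 26 wide (y), 34 high; a steel rod 6 thick leaves its front end at 27 above the underside, runs along +x to x = 150 and there bends straight down, ending at z = 3. Origin: centre of the handle's underside.
- hook_tip (a point): Lower end of the bent-down tip of the hook, in the hook's frame at x = 150, y = 0, z = 3; the bent-down part is 24 long and 6 thick.
- stand: Fixed plywood stand: upright board 300 wide (y), 15 thick, 185 high, its front face at x = 0 facing -x; foot 12 high from x = -40 to +55. It carries the cleat rail (groove). Origin: middle of the front face at bench height. A hung bin has its x axis along the stand's x axis, back to the board, and its origin at x = -60, z = 100 in this frame (to get over the rail's edge it must be 15 higher).
- groove (a point): Bottom of the V groove between rail and board, at mid-rail: stand x = 0, y = 0, z = 125. The wooden rail runs along y from -145 to +145 on the board's face, 15 thick (x = -15 to 0); its top is bevelled at 45 degrees, from 140 high at its front edge down to 125 at the board. The strip of a hung bin lies on this line (same x and z, any y).
- hung_bin: A second bin of the same kind that hangs already on the rail, fixed there; origin at the centre of its underside; 60 wide along the rail.
- nut_a: Loose steel hexagon nut, 28x32x13, lying in the bin; origin at the centre of its underside.
- nut_b: Loose steel hexagon nut, 28x32x13, lying in the bin; origin at the centre of its underside.
- jar: Loose glass jar with a lid, 71 across and 79 high, in the other bay of the rack; origin at the centre of its underside.
- tape: Loose roll of black tape, 102 across, 24 high, lying on top of the rack; origin at the centre of its underside.
- case: Loose flat orange plastic case, 72x215x35 (length along its y), lying on the bench by the rack's mouths on the side towards the robot; origin at the centre of its underside.
- screwdriver: Loose screwdriver with a blue handle, 222 long (along its y), 29 high, lying on the bench beyond the rack's mouths; origin at the centre of its underside.
- block: Loose wood block, 60x120x34 (length along its y), lying on the bench under the rail of the stand; origin at the centre of its underside.
- tin: Loose open tin, 75 across and 94 high, on the bench at the front right; origin at the centre of its underside.

How it is judged:
On the way, in this order (a step that is already met when the one before it is completed fails the run):
1. The hook's tip is down in the eye of the bin while the bin is still in its bay (horizontal distance between hook_tip and eye below 0.013 m and z of hook_tip in the frame of eye between -0.026 and -0.003 m and x of bin in the frame of rack above -0.08 m), for 0.1 s.
2. The bin has been drawn wholly out of the rack, flat on the bench, the hook's tip still in its eye (horizontal distance between hook_tip and eye below 0.013 m and z of hook_tip in the frame of eye below -0.003 m and x of strip in the frame of rack below -0.095 m and height (world z) of bin below 0.012 m and angle between bin's own z axis and vertical below 0.2 rad), for 0.1 s.
At the end, for the whole second after the job is handed in: The bin hangs on the rail: its strip's lower edge lies in the bottom of the groove within 5 mm, the bin within 125 mm of the rail's middle, within 0.1 rad of level and square to the board, at rest; both nuts are in the bin; the hook lies at rest on the bench (x of strip in the frame of groove between -0.005 and 0.004 m and z of strip in the frame of groove between -0.004 and 0.005 m and y of strip in the frame of groove between -0.125 and 0.125 m and angle between bin's own z axis and vertical below 0.1 rad and angle between the x axis of bin and the x axis of stand, either way round below 0.1 rad and linear speed of each of bin, hook below 0.02 m/s and distance between each of nut_a, nut_b and bin below 0.06 m and z of each of nut_a, nut_b in the frame of bin above -0.005 m and height (world z) of hook between -0.01 and 0.03 m and height (world z) of hook_tip below 0.03 m); the robot touches nothing.
It fails at once if A nut is spilled from the bin (distance between any of nut_a, nut_b and bin above 0.09 m).
It fails at once if The jar, tape, case, screwdriver, wood block or tin is shifted by more than 30 mm (distance of any of jar, tape, case, screwdriver, block, tin from where it was at the start of the episode above 0.03 m).
It also fails if it takes over 69 s, if anything falls off the work surface, if the arm or the gripper's body presses on something with over 40 N, if the wrist force passes 120 N, or if a joint passes its speed limit or range.

## Working session

There is one attempt and no reset: what is moved stays moved. The work goes in short steps, Python scripts to look and compute and a tool call to move; the robot and the scene stay as the last step left them, time stands still between calls to the robot, and variables do not carry over. Pictures are saved under pics/ and viewed, about 8 in all and at most 12, crops included, and the job is handed in when it is done.

Besides the shell and the picture viewer there is one more tool, called after ">>>" in YAML: its name, and indented under it one key for each argument. send_rows: Moves the arm, as the interface text tells. Its arguments: {"type":"object","properties":{"steps":{"type":"array"},"force":{"type":"number"}},"required":["steps"]}

```bash
mkdir -p pics
cat > h.py <<'E'
import numpy as np,cv2
from plant import *
def snap(n,f,crop=None,s=1):
    im=read_camera(n)[:,:,::-1]
    np.save(f'pics/{f}.npy',im)
    if crop: x0,y0,x1,y1=crop; im=im[y0:y1,x0:x1]
    cv2.imwrite(f'pics/{f}.png',cv2.resize(im,None,fx=s,fy=s,interpolation=cv2.INTER_CUBIC))
def at(n,uv,z=None,axis=2):
    "world points of pixels on plane axis=z"
    i=camera_info(n);K=np.array(i['K']);D=np.array(i['D']);E=np.array(i['extrinsics'])
    p=cv2.undistortPoints(np.array(uv,float).reshape(-1,1,2),K,D).reshape(-1,2)
    R,t=E[:3,:3],E[:3,3];c=-R.T@t
    d=np.c_[p,np.ones(len(p))]@R
    return c+d*((z-c[axis])/d[:,axis])[:,None]
def pix(n,P):
    i=camera_info(n);E=np.array(i['extrinsics'])
    return cv2.projectPoints(np.array(P,float).reshape(-1,1,3),cv2.Rodrigues(E[:3,:3])[0],E[:3,3],np.array(i['K']),np.array(i['D']))[0].reshape(-1,2)
E
python3 - <<'E'
from h import *
np.set_printoptions(precision=3,suppress=True)
for n in('top','side'):
    snap(n,n+'0',s=1.5625); i=camera_info(n);E=np.array(i['extrinsics']);print(n,-E[:3,:3].T@E[:3,3],E[:3,:3].round(2).tolist(),i['K'])
print(state())
E
```

```text
top [0.31  0.056 1.272] [[0.01, -1.0, 0.01], [-0.98, -0.02, -0.18], [0.18, -0.0, -0.98]] [[392.185   0.    253.158]
 [  0.    392.185 186.902]
 [  0.      0.      1.   ]]
side [ 0.278 -1.513  0.814] [[0.99, -0.15, 0.01], [-0.05, -0.41, -0.91], [0.14, 0.9, -0.41]] [[494.85    0.    258.019]
 [  0.    494.85  189.473]
 [  0.      0.      1.   ]]
{'time': 0.1, 'joints': array([-1.248,  0.131,  1.489,  0.   ,  1.523, -0.085]), 'joint_velocities': array([-0.   , -0.003, -0.003, -0.   , -0.   ,  0.001]), 'joint_torque': array([  0.001, -56.134, -49.31 ,   0.077,   0.029,  -0.   ]), 'ee_pos': array([ 0.238, -0.55 ,  0.218]), 'orientation': array([-0.143, -0.692, -0.144,  0.693]), 'contact_force': array([0.006, 0.009, 0.431]), 'ft_torque': array([-0.023,  0.024, -0.008]), 'finger_gap': 0.09307158592594428}
```

View pics/top0.png

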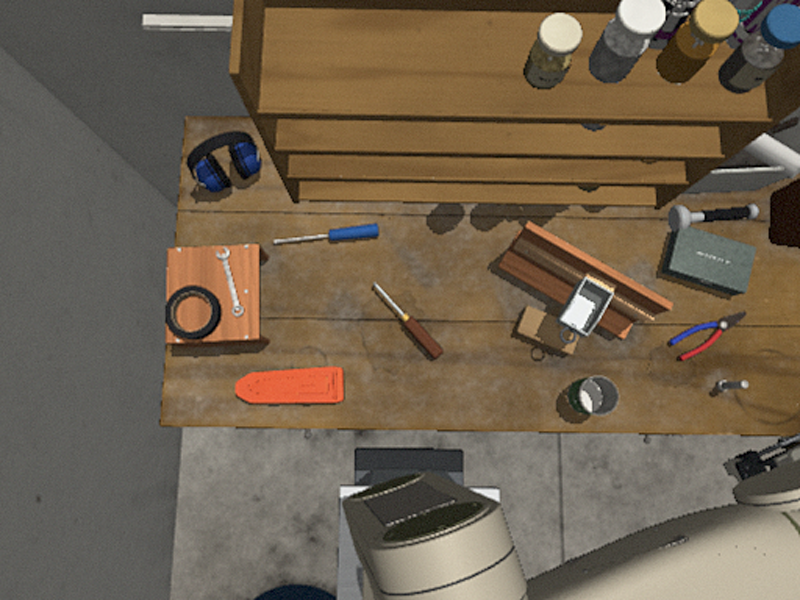

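View pics/side0.png

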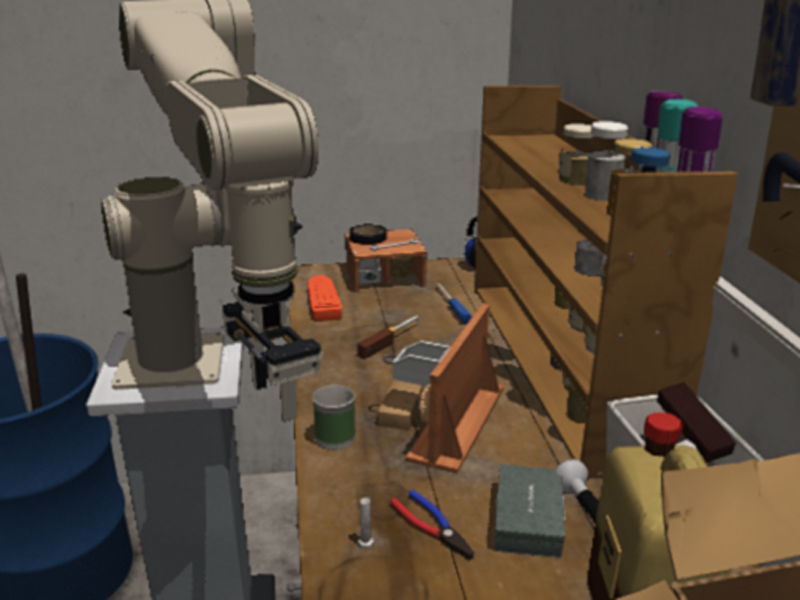

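The robot is at the bottom of the top view. The rack is at far left with its mouths facing -y (right in the image). The hook is mid-bench at (375-440, 285-360), and the stand is at (500-670, 225-340) with the hung bin near its right end. Next I'll take crops.

Run:
```python
from h import *
np.set_printoptions(precision=4,suppress=True)
s=np.load('pics/side0.npy');t=np.load('pics/top0.npy')
def c(im,x0,y0,x1,y1,k): return cv2.resize(im[y0:y1,x0:x1],None,fx=k,fy=k,interpolation=cv2.INTER_CUBIC)
# side crop rack (x 190-310,y135-235) *6.5 
cv2.imwrite('pics/c1.png',c(s,195,135,315,235,6))
cv2.imwrite('pics/c2.png',c(t,95,130,295,280,4))
```

```text
(no output)
```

View pics/c1.png

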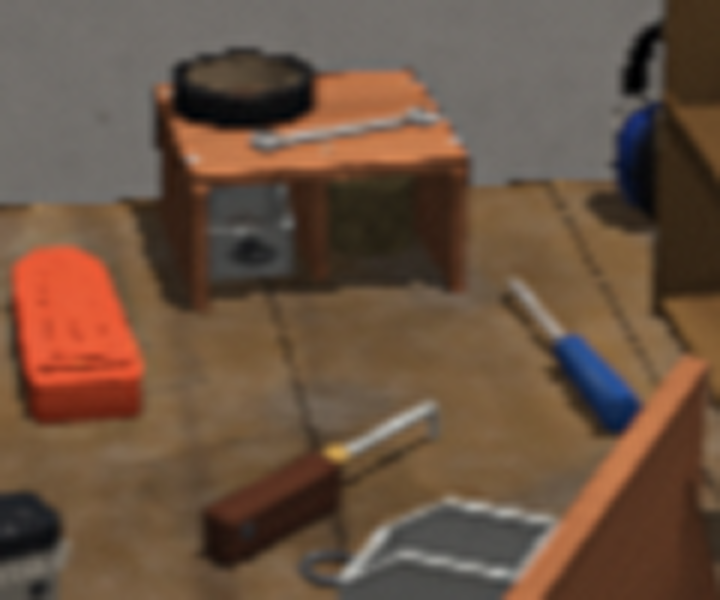

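View pics/c2.png

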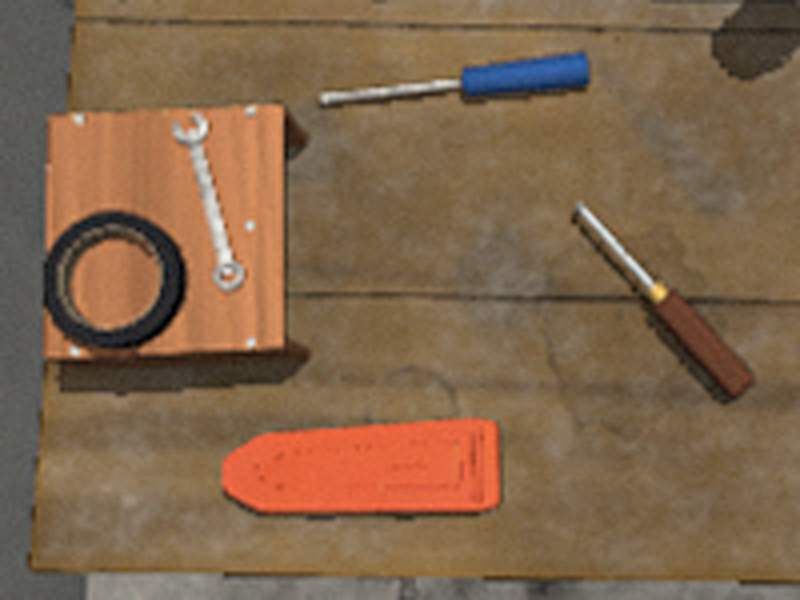

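Run:
```python
from h import *
np.set_printoptions(precision=4,suppress=True)
s=np.load('pics/side0.npy');t=np.load('pics/top0.npy')
def c(im,x0,y0,x1,y1,k): return cv2.resize(im[y0:y1,x0:x1],None,fx=k,fy=k,interpolation=cv2.INTER_CUBIC)
cv2.imwrite('pics/c3.png',np.hstack([c(t,312,135,442,275,4),c(s,240,190,330,330,4)[:560]])[:, :800] if 0 else np.hstack([c(t,315,138,435,228,6)]))
f=lambda L:[(95+(u+.5)/4-.5,130+(v+.5)/4-.5) for u,v in L]
R=at('top',f([(283,104),(285,350),(48,115),(45,360)]),.102);print(R)
H=at('top',f([(660,297),(741,387)]),.034);print(H); print(at('top',f([(579,207),(655,290)]),.03))
E=at('side',[(195+252/6,135+246/6)],.40,1);print(E)
for y in(.5,.55,.6):print(pix('side',[[.43,y,.024]]))
```

```text
[[0.6172 0.3248 0.102 ]
 [0.4279 0.3129 0.102 ]
 [0.6056 0.5042 0.102 ]
 [0.4177 0.4911 0.102 ]]
[[ 0.4816  0.032   0.034 ]
 [ 0.4111 -0.0326  0.034 ]]
[[0.5544 0.0981 0.03  ]
 [0.4877 0.036  0.03  ]]
[[0.4809 0.4    0.0105]]
[[222.8946 164.9672]]
[[221.9617 160.9065]]
[[221.0671 157.0101]]
```

View pics/c3.png

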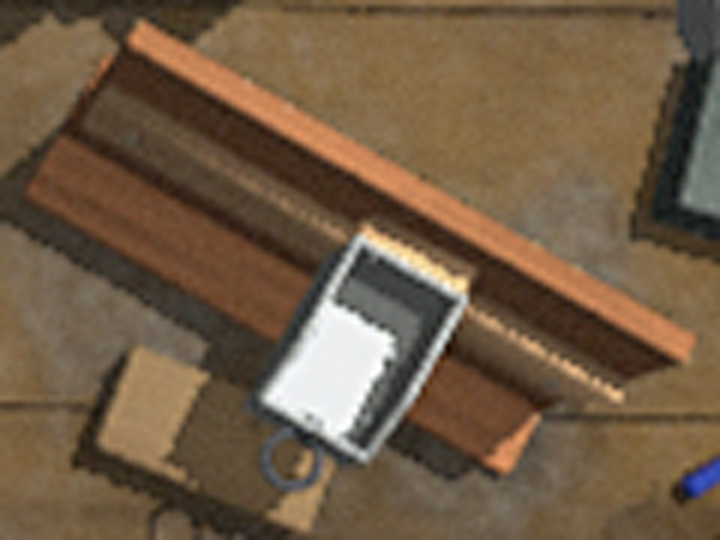

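Run:
```python
from h import *
np.set_printoptions(precision=4,suppress=True)
f=lambda L:[(315+(u+.5)/6-.5,138+(v+.5)/6-.5) for u,v in L]
A=at('top',f([(125,40),(688,362)]),.185);print(A)
o=A.mean(0);d=(A[0]-A[1])[:2];d/=np.linalg.norm(d);n=np.array([d[1],-d[0]]);print('o',o,'x',n,'yaw',np.degrees(np.arctan2(n[1],n[0])))
def st(L,z):
    P=at('top',f(L),z)[:,:2]-o[:2];return np.c_[P@n,P@d]
print('rail',st([(622,398)],.14));print('hung strip',st([(366,226),(470,278)],.155),'hung front',st([(362,462),(258,398)],.134));print('foot front',st([(28,190),(500,474)],.012))
print('eye',st([(292,460)],.124))
g=lambda L:[(195+(u+.5)/6-.5,135+(v+.5)/6-.5) for u,v in L]
print(at('side',g([(252,245),(252,240),(252,255)]),.024))
print('bin top front edge? ',at('side',g([(210,228),(295,226)]),.034))
print('bin bottom front',at('side',g([(210,280),(295,274)]),.0))
s=np.load('pics/side0.npy')[160:188,225:252]
s=cv2.convertScaleAbs(s,alpha=1.5)
cv2.imwrite('pics/c4.png',cv2.resize(s,None,fx=20,fy=20,interpolation=cv2.INTER_CUBIC))
```

```text
[[ 0.637  -0.181   0.185 ]
 [ 0.4849 -0.4413  0.185 ]]
o [ 0.5609 -0.3112  0.185 ] x [ 0.8632 -0.5048] yaw -30.31783657427616
rail [[-0.0159 -0.1453]]
hung strip [[-0.0101  0.0039]
 [-0.0068 -0.0513]] hung front [[-0.1075 -0.0529]
 [-0.1061  0.0053]]
foot front [[-0.0384  0.1485]
 [-0.0431 -0.1457]]
eye [[-0.1219 -0.0252]]
[[0.4764 0.3743 0.024 ]
 [0.4774 0.3833 0.024 ]
 [0.4745 0.3566 0.024 ]]
bin top front edge?  [[0.4484 0.3846 0.034 ]
 [0.5072 0.3807 0.034 ]]
bin bottom front [[0.4468 0.3727 0.    ]
 [0.5065 0.3756 0.    ]]
```

View pics/c4.png

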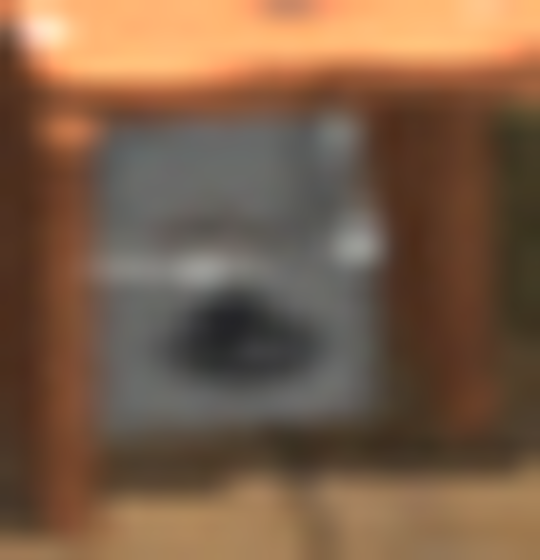

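>>> send_rows:
  steps: [1,0.208,0.551,0,0,0,19.3,1,0.208,0.551,0,0,0,19.3,1,0.208,0.551,0,0,0,19.3,1,0.208,0.551,0,0,0,19.3,1,0.208,0.551,0,0,0,19.3,1,0.208,0.551,0,0,0,19.3,1,0.208,0.551,0,0,0,19.3,1,0.208,0.551,0,0,0,19.3,1,0.208,0.551,0,0,0,19.3,1,0.208,0.551,0,0,0,19.3,1,0.208,0.551,0,0,0,19.3,1,0.208,0.551,0,0,0,19.3,1,0.208,0.551,0,0,0,19.3,1,0.208,0.551,-0.04,0,0,19.3,1,0.208,0.551,-0.08,0,0,19.3,1,0.208,0.551,-0.12,0,0,19.3,1,0.208,0.551,-0.14,0,0,19.3,1,0.208,0.551,-0.14,0,0,19.3]
  force: 45

```text
time: 1.6
ee_pos: [0.4401, 0.0015, 0.0713]
orientation: [-0.256, -0.655, -0.26, 0.662]
contact_force: [-1.0, 0.5, -0.6]
finger_gap: 0.0928
```

>>> send_rows:
  steps: [1,0,0,0,0,0,0,1,0,0,0,0,0,0,1,0,0,0,0,0,0]

```text
time: 1.85
ee_pos: [0.4481, -0.0004, 0.0816]
orientation: [0.258, 0.66, 0.256, -0.657]
contact_force: [0.0, 0.9, 0.4]
finger_gap: 0.0929
```

```bash
python3 -c "
from h import *
s=state();print(s['ee_pos'],s['orientation'])
snap('top','t1',(190,140,310,230),6)"
```

```text
[ 4.48119980e-01 -3.70892295e-04  8.15900730e-02] [ 0.25775612  0.66014402  0.25627835 -0.65733786]
```

View pics/t1.png

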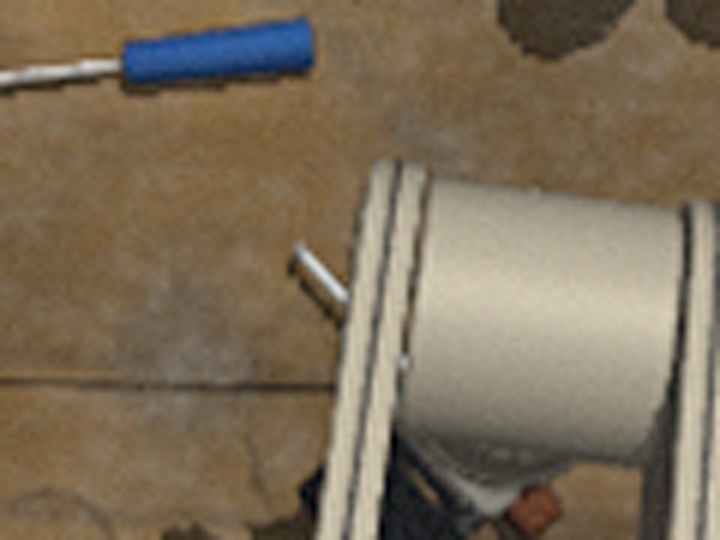

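The arm hides most of the hook, but the jaws look placed over the handle. I'll go down and grip it.

>>> send_rows:
  steps: [1,0,0,-0.03,0,0,0,1,0,0,-0.055,0,0,0,1,0,0,-0.073,0,0,0,1,0,0,-0.073,0,0,0,1,0,0,-0.073,0,0,0,0.1,0,0,-0.073,0,0,0,0.1,0,0,-0.073,0,0,0,0.1,0,0,-0.073,0,0,0,0.1,0,0,-0.073,0,0,0,0.1,0,0,-0.073,0,0,0,0.1,0,0,-0.073,0,0,0,0.1,0,0,-0.073,0,0,0,0.1,0,0,-0.073,0,0,0,0.1,0,0,-0.073,0,0,0]
  force: 45

```text
time: 3.07
ee_pos: [0.4459, 0.0002, 0.0056]
orientation: [-0.257, -0.659, -0.257, 0.659]
contact_force: [0.4, -0.3, 0.1]
finger_gap: 0.0374
```

>>> send_rows:
  steps: [0.1,0,0,0,0,0,0,0.1,0,0,0,0,0,0,0.1,0,0,0,0,0,0,0.1,0,0,0,0,0,0,0.1,0,0,0.02,0,0,0,0.1,0,0,0.05,0,0,0,0.1,0.01,0.02,0.05,0,0,7,0.1,0.015,0.04,0.05,0,0,14,0.1,0.02,0.06,0.05,0,0,21,0.1,0.025,0.08,0.05,0,0,28,0.1,0.03,0.1,0.05,0,0,35,0.1,0.035,0.12,0.05,0,0,42,0.1,0.04,0.14,0.045,0,0,48,0.1,0.043,0.145,0.038,0,0,50.8,0.1,0.043,0.145,0.032,0,0,50.8,0.1,0.043,0.145,0.032,0,0,50.8,0.1,0.043,0.145,0.032,0,0,50.8]

```text
time: 4.48
ee_pos: [0.488, 0.1446, 0.0368]
orientation: [0.514, 0.485, 0.515, -0.486]
contact_force: [-0.4, 0.0, -1.4]
finger_gap: 0.0256
```

Run:
```python
from h import *
print(state()['finger_gap'],state()['ee_pos'])
snap('side','s2');snap('top','t2')
a=np.load('pics/side0.npy');a=np.load('pics/s2.npy')[135:235,195:315];b=np.load('pics/t2.npy')[130:240,95:235]
A=cv2.resize(a,None,fx=5,fy=5,interpolation=3);B=cv2.resize(b,None,fx=4.2857,fy=4.2857,interpolation=3)
print(A.shape,B.shape)
cv2.imwrite('pics/m2.png',A)
cv2.imwrite('pics/m3.png',B)
```

```text
0.025613382665321628 [0.48800983 0.14455308 0.03683571]
(500, 600, 3) (471, 600, 3)
```

View pics/m2.png

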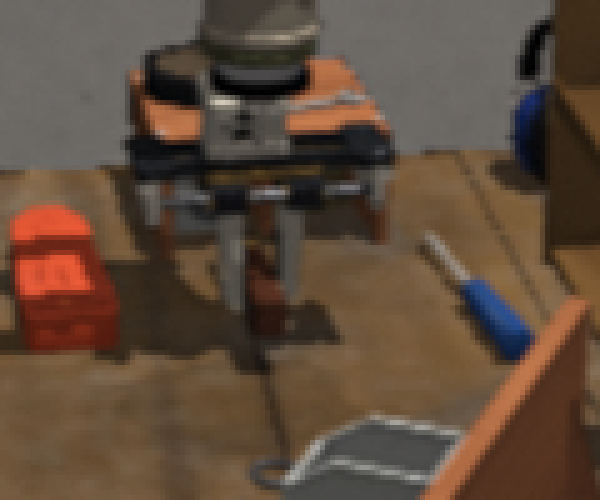

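The hook is held and pointing into the bay, but the gripper hides the eye in the side view. I'll check the tip in the top view.

View pics/m3.png

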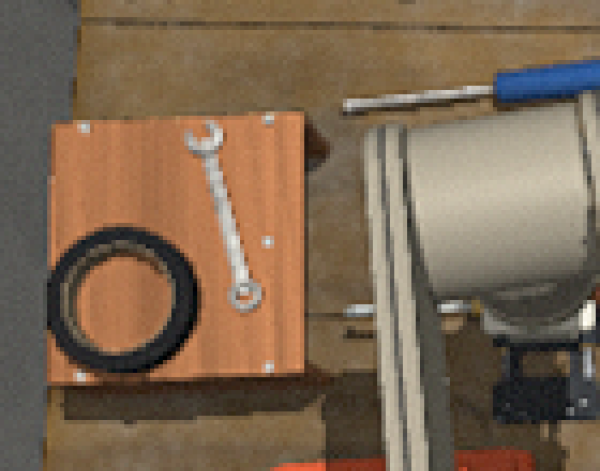

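Run:
```python
from h import *
f=lambda L:[(95+(u+.5)/4.2857-.5,130+(v+.5)/4.2857-.5) for u,v in L]
print(at('top',f([(345,312),(470,306)]),.058))
o=state()['ee_pos'];a=np.radians(93.5);d=np.array([np.cos(a),np.sin(a)]);print(o,o[:2]+.153*d, state()['contact_force'])
```

```text
[[0.47878682 0.29623312 0.058     ]
 [0.48460384 0.20545702 0.058     ]]
[0.48881072 0.14451953 0.03769826] [0.47947029 0.29723415] [ 0.5131195   0.31961031 -1.29846328]
```

>>> send_rows:
  steps: [0.1,-0.001,0.02,0.001,0,0,0,0.1,-0.002,0.04,0.001,0,0,0,0.1,-0.003,0.06,0.001,0,0,0,0.1,-0.0035,0.0715,0.001,0,0,0,0.1,-0.0035,0.0715,0.001,0,0,0,0.1,-0.0035,0.0715,0.001,0,0,0,0.1,-0.0035,0.0715,-0.006,0,0,0,0.1,-0.0035,0.0715,-0.01,0,0,0,0.1,-0.0035,0.0715,-0.014,0,0,0,0.1,-0.0035,0.0715,-0.014,0,0,0,0.1,-0.0035,0.0715,-0.014,0,0,0]

```text
time: 5.5
ee_pos: [0.485, 0.2161, 0.023]
orientation: [0.515, 0.484, 0.515, -0.485]
contact_force: [0.6, -0.3, -1.4]
finger_gap: 0.0255
```

```bash
python3 -c "
from h import *
for k in range(3):
  s=state();print(s['ee_pos'],s['contact_force'],s['ft_torque']);read_camera('top')"
```

```text
[0.48501933 0.21607032 0.02296407] [ 0.62074067 -0.25328162 -1.44363839] [-0.20494062 -0.03595989 -0.01663356]
[0.4852226  0.21619269 0.02328825] [-0.41982167 -1.11790448 -1.82416962] [-0.34246559  0.02633783  0.08949417]
[0.485315   0.21624916 0.02345922] [-1.23371431 -1.33291575 -2.34645287] [-0.4269971  -0.02714424  0.07033186]
```

>>> send_rows:
  steps: [0.1,0,0,-0.005,0,0,0,0.1,0,0,-0.009,0,0,0,0.1,0,0,-0.009,0,0,0,0.1,0,0,-0.009,0,0,0,0.1,0.0002,-0.004,-0.009,0,0,0,0.1,0.0005,-0.008,-0.009,0,0,0,0.1,0.0007,-0.012,-0.009,0,0,0,0.1,0.001,-0.016,-0.009,0,0,0,0.1,0.0012,-0.02,-0.009,0,0,0]

```text
time: 6.4
ee_pos: [0.4868, 0.1967, 0.0148]
orientation: [0.515, 0.485, 0.515, -0.484]
contact_force: [-0.2, 1.4, -1.6]
finger_gap: 0.026
```

```bash
python3 -c "
from h import *
for k in range(3):
  s=state();print(s['ee_pos'],s['contact_force'],s['ft_torque']);read_camera('top')"
```

```text
[0.48684052 0.19666815 0.01483585] [-0.22190122  1.39794181 -1.59967547] [ 0.38365745 -0.0388136   0.04058564]
[0.48685828 0.19600859 0.01478507] [ 0.16883466  1.19927779 -1.92018765] [ 0.21299806 -0.10410674 -0.02783517]
[0.48685702 0.19617186 0.01479756] [-0.18318835 -1.09375889 -0.95804213] [ 0.01426744 -0.04933726  0.0880641 ]
```

>>> send_rows:
  steps: [0.1,0.0003,-0.005,0,0,0,0,0.1,0.001,-0.013,0,0,0,0,0.1,0.0015,-0.022,0,0,0,0,0.1,0.002,-0.032,0,0,0,0,0.1,0.0025,-0.042,0,0,0,0,0.1,0.003,-0.052,0,0,0,0,0.1,0.0035,-0.062,0,0,0,0,0.1,0.0045,-0.072,0,0,0,0,0.1,0.005,-0.082,0,0,0,0,0.1,0.0055,-0.092,0,0,0,0,0.1,0.006,-0.102,0,0,0,0,0.1,0.007,-0.112,0,0,0,0,0.1,0.0075,-0.122,0,0,0,0,0.1,0.008,-0.132,0,0,0,0,0.1,0.0085,-0.142,0,0,0,0,0.1,0.009,-0.152,0,0,0,0,0.1,0.01,-0.162,0,0,0,0,0.1,0.0105,-0.17,0,0,0,0,0.1,0.011,-0.176,0,0,0,0,0.1,0.011,-0.18,0,0,0]

```text
invalid input at $.steps: expected a multiple of 7 numbers
```

Run:
```python
from h import *
snap('side','s3');snap('top','t3')
print(state()['ee_pos'],state()['contact_force'])
b=np.load('pics/t3.npy')[135:235,95:255]
cv2.imwrite('pics/m4.png',cv2.resize(b,None,fx=5,fy=5,interpolation=3))
```

```text
[0.48676562 0.19652095 0.01471052] [ 0.65200191 -0.55831623 -1.38712252]
```

View pics/m4.png

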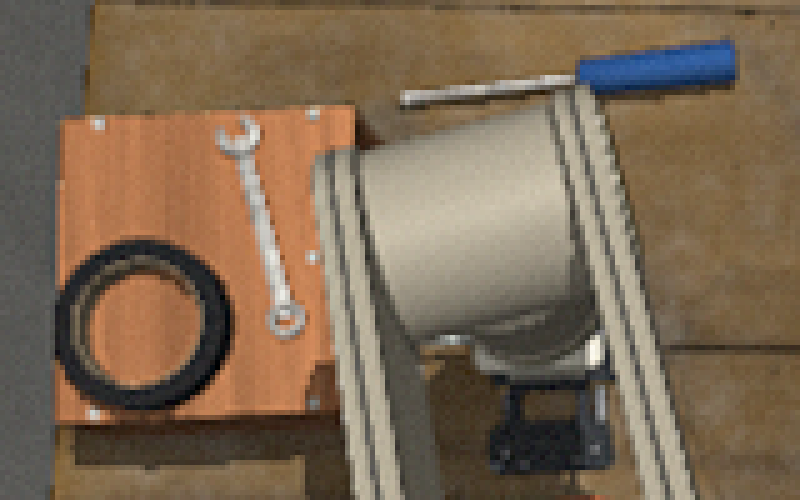

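That call was refused because its last row was one number short, so nothing moved. I'll resend it.

>>> send_rows:
  steps: [0.1,0.0003,-0.005,0,0,0,0,0.1,0.001,-0.013,0,0,0,0,0.1,0.0015,-0.022,0,0,0,0,0.1,0.002,-0.032,0,0,0,0,0.1,0.0025,-0.042,0,0,0,0,0.1,0.003,-0.052,0,0,0,0,0.1,0.0035,-0.062,0,0,0,0,0.1,0.0045,-0.072,0,0,0,0,0.1,0.005,-0.082,0,0,0,0,0.1,0.0055,-0.092,0,0,0,0,0.1,0.006,-0.102,0,0,0,0,0.1,0.007,-0.112,0,0,0,0,0.1,0.0075,-0.122,0,0,0,0,0.1,0.008,-0.132,0,0,0,0,0.1,0.0085,-0.142,0,0,0,0,0.1,0.009,-0.152,0,0,0,0,0.1,0.01,-0.162,0,0,0,0,0.1,0.0105,-0.17,0,0,0,0,0.1,0.011,-0.176,0,0,0,0,0.1,0.011,-0.18,0,0,0,0]

```text
time: 8.32
ee_pos: [0.4977, 0.0158, 0.0146]
orientation: [0.515, 0.485, 0.515, -0.485]
contact_force: [-0.5, 2.6, -1.1]
finger_gap: 0.0256
```

Run:
```python
from h import *
snap('side','s4');snap('top','t4')
print(state()['ee_pos'],state()['contact_force'])
a=np.load('pics/t4.npy')[145:220,95:255];b=np.load('pics/s4.npy')[140:225,195:300]
A=cv2.resize(a,None,fx=5,fy=5,interpolation=3);B=cv2.resize(b,(525,425),interpolation=3)
# grid-free stacked picture; top first
im=np.zeros((600,800,3),np.uint8);A=cv2.resize(a,(640,300),interpolation=3);B=cv2.resize(b,(370,300),interpolation=3)
im[:300,:640]=A;im[300:,:370]=B
# bin-grey mask: low saturation pixels in diff between t2? (aid only)
cv2.imwrite('pics/m5.png',im)
```

```text
[0.49772374 0.0158145  0.01462919] [ 0.33196151 -0.0557004  -0.38822885]
```

View pics/m5.png

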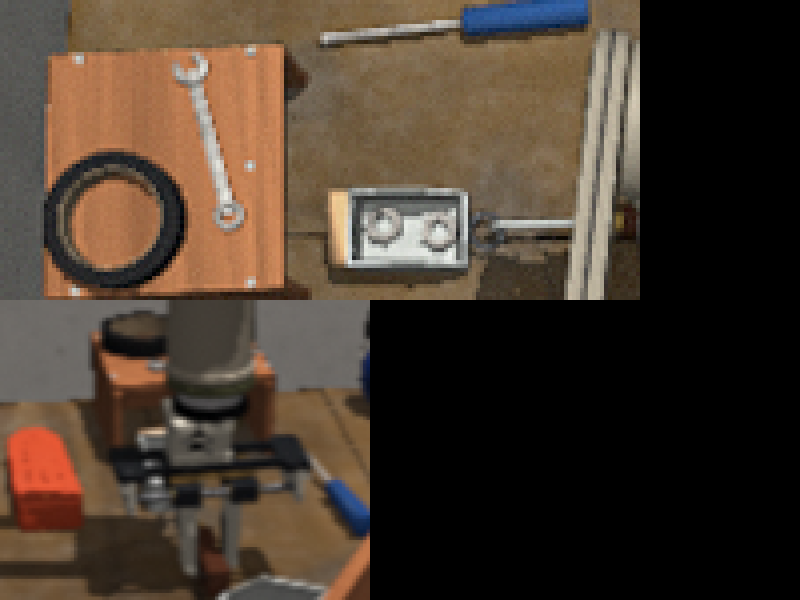

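The bin is wholly out with both nuts in it and the eye still on the hook. I'll work out its pose.

Run:
```python
from h import *
np.set_printoptions(precision=4,suppress=True)
f=lambda L:[(95+(u+.5)/4-.5,145+(v+.5)/4-.5) for u,v in L]
S=at('top',f([(329,190),(331,268)]),.055);B=at('top',f([(468,191),(467,269)]),.034);e=at('top',f([(487,231)]),.0265)
print(S,B,e)
s=S.mean(0)[:2];b=B.mean(0)[:2];v=s-b;a=np.arctan2(v[1],v[0]);print('len',np.hypot(*v),'yaw',np.degrees(a));u=v/np.hypot(*v)
print('origin from strip',s-.06*u,'front',b+.045*u,'eye',e[0,:2]+.0605*u)
c=np.array([.517,.408]);r=np.radians(93.5);print('strip in rack x',(s-c)@[np.cos(r),np.sin(r)])
print('tin',at('top',[(597/1.5625,395/1.5625)],.094))
```

```text
[[0.5119 0.293  0.055 ]
 [0.4504 0.2883 0.055 ]] [[0.5163 0.186  0.034 ]
 [0.4537 0.1847 0.034 ]] [[0.4854 0.1705 0.0265]]
len 0.10540241944277659 yaw 92.09304989140868
origin from strip [0.4833 0.2307] front [0.4834 0.2303] eye [0.4831 0.2309]
strip in rack x -0.11494566286301937
tin [[ 0.3325 -0.3318  0.094 ]]
```

>>> send_rows:
  steps: [0.1,0,0.003,0.012,0,0,0,0.1,0,0.003,0.028,0,0,0,0.1,0,0.003,0.033,0,0,0,0.1,0,-0.02,0.033,0,0,0,0.1,0,-0.05,0.03,0,0,0,0.1,0,-0.06,0.01,0,0,0,0.1,0,-0.06,-0.004,0,0,0,0.1,0,-0.06,-0.009,0,0,0,0.1,0,-0.06,-0.009,0,0,0,0.1,0,-0.06,-0.009,0,0,0,0.8,0,-0.06,-0.009,0,0,0,0.8,0,-0.06,-0.009,0,0,0,0.8,0,-0.06,-0.009,0,0,0,0.8,0,-0.06,-0.009,0,0,0,1,0,-0.06,0.03,0,0,0,1,0,-0.06,0.07,0,0,0,1,0,-0.06,0.11,0,0,0,1,0,-0.06,0.12,0,0,0]

```text
time: 9.92
ee_pos: [0.5014, -0.0439, 0.142]
orientation: [0.518, 0.486, 0.512, -0.483]
contact_force: [0.4, 0.2, 0.2]
finger_gap: 0.0747
```

>>> send_rows:
  steps: [1,-0.0144,0.277,0,0,0,-1.2,1,-0.0144,0.277,0,0,0,-1.2,1,-0.0144,0.277,0,0,0,-1.2,1,-0.0144,0.277,0,0,0,-1.2,1,-0.0144,0.277,0,0,0,-1.2,1,-0.0144,0.277,0,0,0,-1.2,1,-0.0144,0.277,0,0,0,-1.2,1,-0.0144,0.277,0,0,0,-1.2,1,-0.0144,0.277,-0.02,0,0,-1.2,1,-0.0144,0.277,-0.05,0,0,-1.2,1,-0.0144,0.277,-0.08,0,0,-1.2,1,-0.0144,0.277,-0.105,0,0,-1.2,1,-0.0144,0.277,-0.122,0,0,-1.2,1,-0.0144,0.277,-0.122,0,0,-1.2,1,-0.0144,0.277,-0.122,0,0,-1.2]

```text
time: 11.17
ee_pos: [0.4822, 0.233, 0.0117]
orientation: [0.509, 0.489, 0.51, -0.491]
contact_force: [0.6, 0.3, -0.1]
finger_gap: 0.0932
```

>>> send_rows:
  steps: [0.4,0,0,0,0,0,0,0.4,0,0,0,0,0,0,0.4,0,0,0,0,0,0,0.4,0,0,0,0,0,0,0.4,0,0,0,0,0,0,0.4,0,0,0,0,0,0,0.4,0,0,0,0,0,0,0.4,0,0,0,0,0,0]
  force: 50

```text
time: 11.83
ee_pos: [0.4842, 0.234, 0.0135]
orientation: [0.51, 0.491, 0.509, -0.489]
contact_force: [2.8, 0.8, 6.0]
finger_gap: 0.0597
```

>>> send_rows:
  steps: [0.4,0,0,0.01,0,0,0,0.4,0,0,0.03,0,0,0,0.4,0,0,0.06,0,0,0,0.4,0,0,0.09,0,0,0,0.4,0,0,0.12,0,0,0,0.4,0,-0.005,0.15,0,0,-3,0.4,0,-0.02,0.175,0,0,-9,0.4,0,-0.04,0.19,0,0,-15,0.4,0,-0.065,0.2,0,0,-21,0.4,0,-0.09,0.2,0,0,-28,0.4,0.01,-0.115,0.2,0,0,-35,0.4,0.01,-0.14,0.2,0,0,-42,0.4,0.02,-0.165,0.2,0,0,-49,0.4,0.02,-0.19,0.2,0,0,-56,0.4,0.03,-0.215,0.2,0,0,-63,0.4,0.03,-0.24,0.2,0,0,-70,0.4,0.04,-0.265,0.2,0,0,-77,0.4,0.04,-0.29,0.2,0,0,-84,0.4,0.05,-0.31,0.2,0,0,-90,0.4,0.05,-0.325,0.2,0,0,-94]

```text
time: 13.5
ee_pos: [0.5327, -0.0929, 0.2116]
orientation: [0.013, -0.706, 0.013, 0.708]
contact_force: [0.1, 0.2, -4.3]
finger_gap: 0.0597
```

```bash
python3 -c "
from h import *
s=state();print(s['ee_pos'],s['orientation'],s['contact_force'],s['ft_torque'],s['finger_gap'],s['joints'])"
```

```text
[ 0.53273048 -0.09286966  0.2115691 ] [ 0.01332804 -0.70610647  0.01302796  0.70786036] [ 0.09152364  0.2047893  -4.29919034] [0.06295618 0.03404598 0.00694374] 0.05969474170332197 [-2.67276420e-01 -2.39092516e-02  1.66089866e+00 -1.99455108e-04
  1.50711177e+00  1.34080805e+00]
```

>>> send_rows:
  steps: [0.4,0.002,-0.02,0,0,0,-6,0.4,0.004,-0.045,0,0,0,-12,0.4,0.007,-0.07,0,0,0,-18,0.4,0.01,-0.095,0,0,0,-24,0.4,0.012,-0.11,0,0,0,-28.6,0.4,0.012,-0.118,0,0,0,-28.6,0.4,0.012,-0.118,0,0,0,-28.6,0.4,0.012,-0.118,0,0,0,-28.6,0.4,0.012,-0.118,-0.015,0,0,-28.6,0.4,0.012,-0.118,-0.035,0,0,-28.6,0.4,0.012,-0.118,-0.055,0,0,-28.6,0.4,0.012,-0.118,-0.07,0,0,-28.6,0.4,0.012,-0.118,-0.078,0,0,-28.6,0.4,0.012,-0.118,-0.078,0,0,-28.6,0.4,0.012,-0.118,-0.078,0,0,-28.6]

```text
time: 14.75
ee_pos: [0.5452, -0.2084, 0.1348]
orientation: [0.185, -0.682, 0.184, 0.683]
contact_force: [0.5, -0.1, -5.3]
finger_gap: 0.0596
```

```bash
python3 -c "
from h import *
s=state();print(s['ee_pos'],s['orientation'],s['contact_force'],s['ft_torque'],s['finger_gap'])
snap('top','t6');snap('side','s6')"
```

```text
[ 0.54519799 -0.20835857  0.13477601] [ 0.18450105 -0.68241202  0.1842585   0.68287773] [ 0.51514829 -0.09275926 -5.25017176] [ 0.02592764  0.03056862 -0.02494186] 0.059553174025012784
```

>>> send_rows:
  steps: [0.4,0.003,-0.0015,0,0,0,0,0.4,0.0052,-0.003,0,0,0,0,0.4,0.0052,-0.003,0,0,0,0,0.4,0.0052,-0.003,-0.005,0,0,0,0.4,0.0052,-0.003,-0.01,0,0,0,0.4,0.0052,-0.003,-0.014,0,0,0,0.4,0.0052,-0.003,-0.017,0,0,0,0.4,0.0052,-0.003,-0.017,0,0,0,0.4,0.0052,-0.003,-0.017,0,0,0]

```text
time: 15.6
ee_pos: [0.5502, -0.2122, 0.1171]
orientation: [0.185, -0.682, 0.185, 0.683]
contact_force: [0.4, 0.9, -5.5]
finger_gap: 0.0598
```

```bash
python3 -c "
from h import *
for k in range(2):
  s=state();print(s['ee_pos'],s['orientation'],s['contact_force'],s['ft_torque'],s['finger_gap']);read_camera('top')"
```

```text
[ 0.55019909 -0.21219575  0.11712978] [ 0.1850814  -0.68219889  0.18496689  0.68274212] [ 0.37756861  0.89990566 -5.45664316] [ 0.08917442  0.00518791 -0.0098128 ] 0.059805085958714026
[ 0.55042952 -0.21226745  0.11749796] [ 0.18505702 -0.68239708  0.18499597  0.68254276] [ 0.58729155 -0.75436116 -4.18291979] [0.05024411 0.02913312 0.01538266] 0.059917608273573744
```

>>> send_rows:
  steps: [0.4,0,0,-0.002,0,0,0,0.4,0,0,-0.004,0,0,0,0.4,0,0,-0.005,0,0,0,0.4,0,0,-0.005,0,0,0,0.4,0,0,-0.005,0,0,0]

```text
time: 16.12
ee_pos: [0.5513, -0.2128, 0.1139]
orientation: [-0.185, 0.683, -0.185, -0.682]
contact_force: [-0.7, 0.2, 3.5]
finger_gap: 0.0598
```

```bash
python3 -c "
from h import *
for k in range(2):
  s=state();print(s['ee_pos'],s['orientation'],s['contact_force'],s['ft_torque'],s['finger_gap']);read_camera('top')"
```

```text
[ 0.55134114 -0.21280804  0.11393014] [-0.1847399   0.68332256 -0.18519476 -0.68164826] [-0.71417173  0.15750011  3.45922014] [-0.25209905 -0.07739891  0.14982688] 0.059803998154210565
[ 0.55132494 -0.21277679  0.11390812] [-0.18474612  0.68330298 -0.18517526 -0.6816715 ] [ 0.18710089 -0.05487306  5.01452838] [-0.26600854 -0.09350127  0.12538355] 0.05961731580746265
```

>>> send_rows:
  steps: [0.6,0,0,-0.001,0,0,0,0.6,0,0,-0.001,0,0,0,0.68,0,0,0,0,0,0,0.72,0,0,0,0,0,0,0.78,0,0,0,0,0,0,0.8,0,0,0,0,0,0,0.8,0,0,0,0,0,0,0.8,0,0,0,0,0,0]
  force: 5

```text
time: 16.88
ee_pos: [0.5503, -0.2122, 0.1123]
orientation: [0.185, -0.682, 0.185, 0.683]
contact_force: [0.1, 0.7, -1.1]
finger_gap: 0.0739
```

>>> send_rows:
  steps: [0.8,0,0,0.015,0,0,0,0.8,0,0,0.035,0,0,0,0.8,0,0,0.065,0,0,0,0.8,0,0,0.1,0,0,0,0.8,0,0,0.14,0,0,0,0.8,-0.03,0.03,0.15,0,0,0,0.8,-0.06,0.06,0.15,0,0,0,0.8,-0.1,0.1,0.15,0,0,0,0.8,-0.13,0.14,0.15,0,0,0,0.8,-0.15,0.18,0.15,0,0,0,0.8,-0.15,0.22,0.15,0,0,0,0.8,-0.15,0.26,0.15,0,0,0,0.8,-0.15,0.3,0.15,0,0,0,0.8,-0.15,0.34,0.15,0,0,0,0.8,-0.15,0.36,0.15,0,0,0,0.8,-0.15,0.36,0.15,0,0,0]

```text
time: 18.22
ee_pos: [0.3993, 0.1539, 0.2627]
orientation: [0.184, -0.683, 0.182, 0.683]
contact_force: [0.6, -0.7, 0.6]
finger_gap: 0.0744
```

Run:
```python
from h import *
snap('top','t7');snap('side','s7')
t=np.load('pics/t7.npy');s=np.load('pics/s7.npy')
a=cv2.resize(t[138:228,275:435],(800,450),interpolation=3)
im=np.zeros((600,800,3),np.uint8)
im[:360,:640]=cv2.resize(t[138:228,275:435],(640,360),interpolation=3)
im[360:,:400]=cv2.resize(s[190:262,210:330],(400,240),interpolation=3)
im[360:,410:800]=cv2.resize(t[120:276,70:323][:,:],(390,240),interpolation=3)
cv2.imwrite('pics/m7.png',im)
```

```text
(no output)
```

View pics/m7.png

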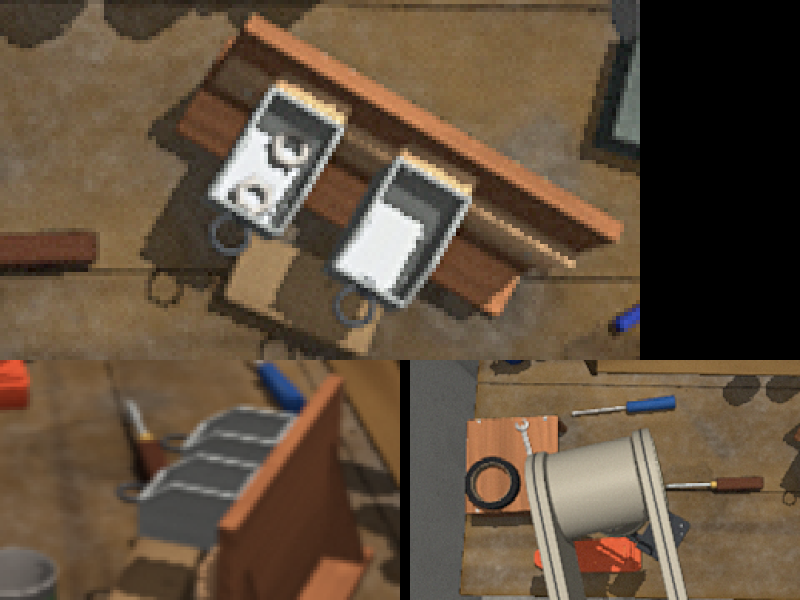

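Run:
```python
from h import *
np.set_printoptions(precision=4,suppress=True)
f=lambda L:[(275+(u+.5)/4-.5,138+(v+.5)/4-.5) for u,v in L]
n=np.array([.8632,-.5048]);d=np.array([.5048,.8632]);o=np.array([.5609,-.3112])
def st(L,z): P=at('top',f(L),z)[:,:2]-o;return np.c_[P@n,P@d].tolist()
print('new',np.round(st([(283,82),(345,117)],.155)+st([(212,190),(275,235)],.134)+st([(231,234)],.124),4))
print('hung',np.round(st([(405,152),(470,187)],.155)+st([(333,262),(402,305)],.134)+st([(355,307)],.124),4))
# subpixel image registration of the new bin's eye/edges against the hung bin between before/after of stillness
a=np.load('pics/t7.npy').astype(int);b=read_camera('top')[:,:,::-1].astype(int);print('motion',abs(a-b)[138:228,275:435].max())
s=state();print(s['contact_force'],s['time'])
```

```text
new [[-0.0107  0.1041]
 [-0.0103  0.0526]
 [-0.1027  0.1078]
 [-0.1081  0.0518]
 [-0.1218  0.0789]]
hung [[-0.0107  0.0027]
 [-0.0092 -0.0499]
 [-0.1036  0.0057]
 [-0.1054 -0.0524]
 [-0.122  -0.0256]]
motion 34
[0.4801 0.1307 0.3819] 18.3667
```

>>> send_rows:
  steps: [0.8,0,0,0,0,0,0,0.8,0,0,0,0,0,0,0.8,0,0,0,0,0,0,0.8,0,0,0,0,0,0,0.8,0,0,0,0,0,0,0.8,0,0,0,0,0,0]

```text
time: 18.87
ee_pos: [0.4006, 0.1472, 0.2627]
orientation: [-0.185, 0.682, -0.185, -0.682]
contact_force: [0.7, -0.3, -0.4]
finger_gap: 0.0746
```

```bash
python3 -c "
from plant import *
print(job_done())"
```

```text
the job is handed in; nothing more can be done
None
```

I drew the bin out of the rack by its eye with the hook and laid the hook on the bench. I then hung the bin on the rail to the left of the other one, about 0.08 m from the rail's middle. The job was handed in at about 19 s; the hand-in reports no verdict.

**Pulling out:** with the tip still in the eye, the top view put the strip at about -0.115 m in the rack frame (the limit is -0.095 m). I never saw the tip go into the eye inside the bay, because the gripper hid it. I took it from the lack of upward force, the light drag while pulling, and the picture of the bin outside the rack with the eye on the hook.

**Hung bin:** measured in the top view, its corners and eye lie at the same depth as the fixed bin's to about 1–3 mm and square to the rail. Both nuts are in it, and the gripper is clear of everything. I judged level and height only by comparison with the fixed bin.

**Other checks:**
- In the last top view the hook lies flat and the rack items and block look unmoved. I did not measure how far anything had shifted.
- My check that the hung bin was still, comparing two pictures, gave a largest pixel change of 34. I put this down to image noise or the arm's shadow and did not look further.
- One move call was refused because its last row was a number short; nothing moved.

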